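# Tip a reference-block box out of its rack

## Robot

A 6-joint arm with a two-finger parallel gripper is mounted at the origin on the work surface. World frame = base frame: x ahead of the robot, y to its left, z up, the work surface at z = 0. Lengths are in m, angles in rad, forces in N, time in s.
With the tool pointing down it reaches from about 0.375 to 0.9 m from the base axis. Payload 3.1 kg.
Tool frame: the origin (TCP) lies midway between the tips of the shut fingers; the grasp point (between the pads) lies 19 mm behind it; x points along the fingers, z is the direction in which the jaws open and shut, and the axes are right-handed (so a half turn about x gives the same grasp; the last joint's range is limited). The gripper opens to 85 mm and grips with 20 to 120 N. Pads are 22 mm wide; open, the fingers measure 114 mm over their backs; the gripper's body (76 mm by 85 mm) begins 54 mm behind the grasp point. The pads swing forward as they close: fully open they stand 13 mm farther back than shut.
Start: joints at [-1.379, 0.527, 1.433, -0, 1.181, -0.178], TCP at [0.226, -0.583, 0.231] pointing down, gripper open.
Joint ranges: [-3.08, 3.08], [-0.75, 2.2], [0.22, 2.44], [-1.43, 4.57], [0, 2.65], [-2.85, 2.85]. Speed limits (rad/s): [2.79, 2.79, 3.14, 3.14, 3.14, 3.14].

## Interface

Orientations are given as a unit quaternion [x, y, z, w].
In Python, from station import status, snapshot, camera_params, ticket gives the robot as it stands.
- The arm moves only by the tool arm_command, never from a script. Its argument "series" is a list that holds one entry, the list of rows, each a list of 4 numbers: the shift along the tool's x, y, z in mm, then the turn about the tool's x in rad. A call has 1 to 10 rows; each row shifts and turns the commanded pose from where the row before left it, along the tool's axes as they then stand; what a row does not reach is not made up. A row lasts 1/10 s, in which the tool goes at most 50 mm and 8.59 degrees, less where a joint would pass 70% of its speed; a pose out of reach is approached as far as the arm can. A call is refused whole if a number of a shift passes 50 or a number of a turn 0.15, either way. A call with a gripper value outside its range is refused whole. "jaw" is the opening in per cent of the stroke, from 0 (shut) to 100 (fully open), set as the call begins (left out, the last holds). The fingers move at their own pace and stop on an object; "force" is the grip in N (left out, the last holds). Time passes only in rows, so rows that do not move let the fingers close. It gives the time, the measured TCP pose, the force and the opening at its end, in the units of the state.
- status.sense(): the state, without advancing time (a new reading comes with each control period).
- snapshot(name): name is "scene" or "top" or "wrist"; returns the picture (400x640x3 uint8, red, green, blue); there is no depth.
- camera_params(name): a dict with "fovy" (degrees; the focal length in pixels is half the picture's height over the tangent of half this angle, whatever the lens; pixels are square), "cx", "cy" (the principal point, pixels), "extrinsics" (4x4, takes a point from camera to world coordinates); the wrist camera has in their place "mount" (4x4, takes a point from camera to tool coordinates, whose origin is the TCP and whose axes are the tool frame's). Camera axes: x right, y down, z forward; pixel columns grow to the right and rows downward; lengths in m; the calibration is good to about 2 mm. A picture is of the moment at which its call begins: read the wrist's pose just before it. camera_params takes no time and is no camera call.
- ticket.sign_off(): hands the job in, once; it reports no verdict.
The state is a dict: "t": time; "q": joint angles; "qd": joint speeds; "tau": joint torques, N m; "tcp_pos": TCP position; "tool_rot": TCP orientation; "force": force on the tool from outside, world axes, zero at the start; "ft_torque": the same for the moment, N m; "finger_gap": opening from 0.0 (shut) to 1.0 (fully open).
Only numpy, scipy, OpenCV 4.12 (cv2) and the standard library are available. Lean on these libraries where they do the work, as an engineer would, in place of code of your own. Each camera call takes 0.05 s, during which the arm holds its last target. There are 200 camera calls.

## Task

In the hardness-testing room, take out the box of reference blocks that has the raised straight bar handle: tip its top outward, towards the open front of the rack, until it is free of the lip behind, then lift it out and stand it upright in the small steel tray. Leave the two boxes with round knobs standing in the rack.

Things in the scene. Friction and masses are not known exactly. Their poses are not given: they have to be found in the camera images.
- bar_box_center (a point): Wanted box: grey plastic, 70 (x) x 56 (y) x 120 mm (z, up), 0.35-0.65 kg, upright in any of the rack's 3 places. On its top a black bar handle on two posts: bar 44 mm long (x), 14 thick (y), 18 tall, 24 mm clear above the box; bar centre at (-8, 0, +93) mm from this point. This point: centre of the box, 60 mm above its underside; -x faces the rack's open front.
- rack: Fixed metal rack of 3 boxes along y, pitch 57.5, gaps 1.5 mm. Origin: table level, under the middle box; axes as boxes; front -x. Floor 6 mm up; sill in front, top edge at x -36.5, z 21: boxes tip about it. Lip at x 25 and beyond, z 137-141, over their rear edges, stops a straight lift after 11 mm. Tipped 15-25 deg, a box passes it if drawn out along its own slope. Side walls 75 mm high.
- knob_box_a_center (a point): grey box like bar_box (70 x 56 x 120 mm) but with a low round black knob (18 mm across, 9 mm tall) on top instead of a bar; loose in the rack beside it, where it stays. This point is its centre, half-way up; axes as for bar_box.
- knob_box_b_center (a point): grey box like bar_box (70 x 56 x 120 mm) but with a low round black knob (18 mm across, 9 mm tall) on top instead of a bar; loose in the rack beside it, where it stays. This point is its centre, half-way up; axes as for bar_box.
- tray: an empty open steel tray fixed to the table, 132 mm (its x) x 107 mm (its y) outside, 4 mm walls and floor, 22 mm high, so the inside is 124 x 99 mm: a box fits in it standing, any way round. Origin: centre of its underside, on the table; z up.
There are look-alikes about, which are no part of the job. What is shaped like the part that bears knob_box_a_center but red is not meant.

How it is judged:
By the outcome, as a careful person would: the job done as asked, in the order asked, and still so for the second after the job is handed in, with the robot touching nothing.
It also fails if it takes over 45 s, if anything falls off the work surface, if the arm or the gripper's body presses on something with over 40 N, if the wrist force passes 120 N, or if a joint passes its speed limit or range.

## Working session

There is one attempt and no reset: what is moved stays moved. The work goes in short steps, Python scripts to look and compute and a tool call to move; the robot and the scene stay as the last step left them, time stands still between calls to the robot, and variables do not carry over. Pictures are saved under pics/ and viewed, about 8 in all and at most 12, crops included, and the job is handed in when it is done.

Besides the shell and the picture viewer there is one more tool, called in YAML: its name, and indented under it one key for each argument. arm_command: Moves the arm, as the interface text tells. Its arguments: {"type":"object","properties":{"series":{"type":"array"},"jaw":{"type":"number"},"force":{"type":"number"}},"required":["series"]}

```bash
mkdir -p pics; python3 - <<'E'
from station import status, snapshot, camera_params
import cv2,numpy as np
s=status.sense();print({k:np.round(v,3).tolist() for k,v in s.items()})
for n in("scene","top","wrist"):
    im=snapshot(n);cv2.imwrite(f"pics/{n}0.png",im[:,:,::-1])
    print(n,{k:np.round(v,4).tolist() for k,v in camera_params(n).items()})
E
```

```text
{'t': 0.0, 'q': [-1.38, 0.528, 1.434, -0.0, 1.181, -0.179], 'qd': [0.001, -0.0, 0.0, -0.001, -0.0, -0.001], 'tau': [-0.001, -44.235, -17.802, -0.0, 0.008, 0.0], 'tcp_pos': [0.226, -0.582, 0.23], 'tool_rot': [0.4, 0.584, -0.399, 0.583], 'force': [-0.16, 0.169, 0.527], 'ft_torque': [-0.035, -0.004, -0.038], 'finger_gap': 1.004}
scene {'fovy': 57.5592, 'cx': 328.1789, 'cy': 199.9185, 'extrinsics': [[0.7385, 0.5117, -0.439, 0.8014], [0.6742, -0.5554, 0.4869, -0.3199], [0.0053, -0.6555, -0.7551, 0.59], [0.0, 0.0, 0.0, 1.0]]}
top {'fovy': 51.9409, 'cx': 313.9237, 'cy': 198.4214, 'extrinsics': [[0.0285, -0.9798, 0.1979, 0.3667], [-0.9995, -0.0307, -0.0079, 0.0143], [0.0138, -0.1975, -0.9802, 0.8601], [0.0, 0.0, 0.0, 1.0]]}
wrist {'fovy': 65.0211, 'cx': 318.8811, 'cy': 197.4287, 'mount': [[0.0005, -0.2614, 0.9652, -0.1432], [0.0003, -0.9652, -0.2614, 0.0675], [1.0, 0.0004, -0.0004, -0.0], [0.0, 0.0, 0.0, 1.0]]}
```

View pics/scene0.png

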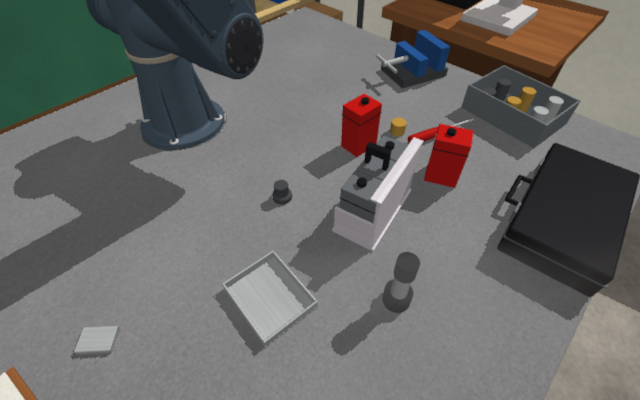

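View pics/top0.png

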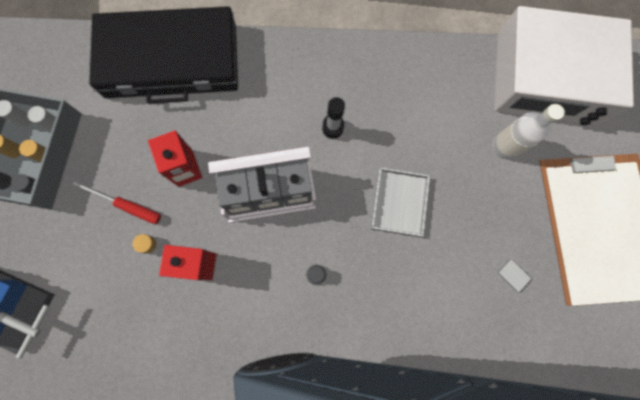

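The scene view shows the rack with the bar handle near (378,153) and a knob at (362,182). In the top view the rack has knobs at (232,188) and (295,179), with the dark bar at (264,178) between them. The white lip is on the far side at row ~160, and the tray is at (402,203). The red boxes at (175,157) and (187,262) are look-alikes. The middle grey box with the bar fits the description, so I'll confirm it in an enlarged crop.

```bash
python3 - <<'E'
import cv2,numpy as np
t=cv2.imread("pics/top0.png");s=cv2.imread("pics/scene0.png")
a=cv2.resize(t[135:245,200:440],None,fx=3.3,fy=3.3,interpolation=cv2.INTER_CUBIC)   # 792x363
b=cv2.resize(s[130:250,325:435],None,fx=2,fy=2,interpolation=cv2.INTER_CUBIC)
c=cv2.resize(s[245:350,215:325],None,fx=2,fy=2,interpolation=cv2.INTER_CUBIC)
o=np.zeros((363+240,800,3),np.uint8)[:600]
o[:363,:792]=a;o[363:600,:220]=b[:237];o[363:573,230:450]=c
cv2.imwrite("pics/crop1.png",o)
E
```

```text
(no output)
```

View pics/crop1.png

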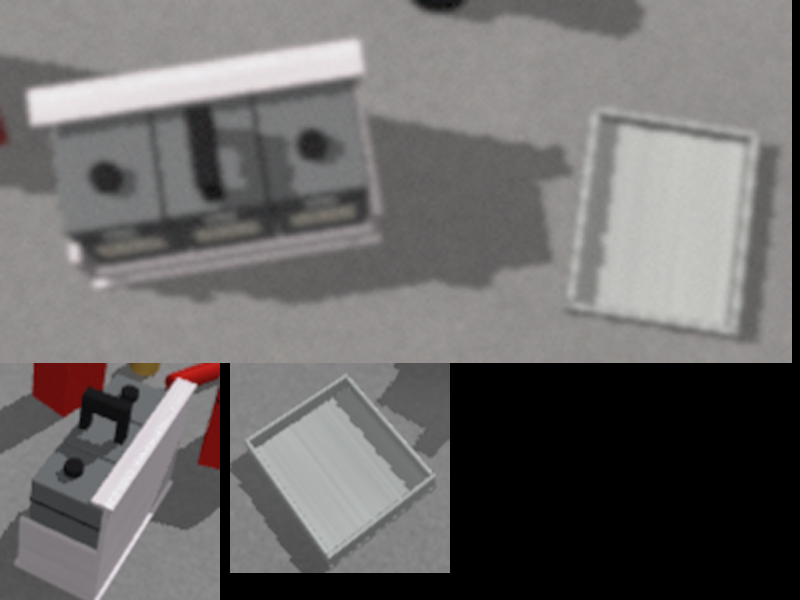

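The crop confirms it. The middle box carries the raised bar, at crop (205,155), and its neighbours have round knobs at (107,178) and (313,145). The tray is empty. Next I'll fit the rack and tray poses.

```bash
cat > h.py <<'E'
from station import status, snapshot, camera_params
import cv2,numpy as np
from scipy.spatial.transform import Rotation as R
from scipy.optimize import least_squares
def proj(n,P,E=None):
    c=camera_params(n)
    if E is None:E=np.array(c["extrinsics"])
    f=200/np.tan(np.radians(c["fovy"])/2);p=(np.asarray(P)-E[:3,3])@E[:3,:3]
    return np.c_[c["cx"]+f*p[:,0]/p[:,2],c["cy"]+f*p[:,1]/p[:,2]]
def place(p,L):
    c,s=np.cos(p[2]),np.sin(p[2]);L=np.asarray(L)/1000
    return np.c_[p[0]+c*L[:,0]-s*L[:,1],p[1]+s*L[:,0]+c*L[:,1],L[:,2]]
def fit(obs,p0):
    fn=lambda p:np.concatenate([(proj(n,place(p,L))-uv).ravel() for n,L,uv in obs])
    r=least_squares(fn,p0,loss="soft_l1");return r.x,np.round(r.fun,1)
E
python3 - <<'E'
from h import *
T=lambda a:np.array(a)/3.3+[200,135]-.35
S1=lambda a:(np.array(a)-[0,363])/2+[325,130]-.25
S2=lambda a:(np.array(a)-[230,363])/2+[215,245]-.25
K=[[0,57.5,135],[0,-57.5,135]]
p,r=fit([("top",K,T([[107,177],[313,145]])),("scene",K,S1([[129,390],[73,466]])),
 ("top",[[-30,0,163],[14,0,168]],T([[211,199],[200,108]]))],[.6,.1,.1])
print("rack",p.round(4),r)
C=[[66,53.5,22],[66,-53.5,22],[-66,-53.5,22],[-66,53.5,22]]
t,r=fit([("top",C,T([[597,109],[758,133],[738,336],[569,308]])),("scene",C,S2([[434,477],[330,558],[247,441],[347,376]]))],[.6,-.15,-.1])
t2,r2=fit([("top",C,T([[597,109],[758,133],[738,336],[569,308]]))],[.6,-.15,-.1])
print("tray",t.round(4),r,t2.round(4),r2)
s=status.sense();M=R.from_quat(s["tool_rot"]).as_matrix();print(M.round(3))
E
```

```text
rack [0.539  0.101  0.1948] [-0.3 -0.5  0.2 -0.8  0.3  0.8  0.2 -0.2  0.4  0.7 -0.1  3.3]
tray [ 0.5365 -0.1746 -0.1319] [-0.7 -1.1  0.6 -0.3 -0.1 -0.4 -0.5 -0.3  1.1 -0.6 -1.   0.7 -2.1 -0.4
 -0.5 -1.5] [ 0.5355 -0.1749 -0.1295] [-0.6 -0.5  0.7  0.1  0.2  0.1 -0.2  0.3]
[[-0.     0.932  0.361]
 [ 0.002  0.361 -0.932]
 [-1.     0.    -0.002]]
```

arm_command:
  series:
    - [[-20,0,0,0.1],[-20,0,0,0.08],[-5,27,-38,0],[-5,27,-38,0],[-5,27,-38,0],[-5,27,-38,0],[0,27,-38,0],[0,27,-38,0],[0,27,-38,0],[0,27,-38,0]]
  jaw: 55
  force: 30

```text
t: 1.15
tcp_pos: [0.381, -0.2416, 0.2913]
tool_rot: [0.451, 0.545, -0.45, 0.545]
force: [0.7, 0.7, 0.4]
finger_gap: 0.551
```

arm_command:
  series:
    - [[0,27,-38,0],[0,27,-38,0],[0,27,-38,0],[0,27,-38,0],[0,27,-38,0],[0,27,-38,0],[0,20,-30,0],[0,16,-30,0],[0,0,0,0],[0,0,0,0]]

```text
t: 2.15
tcp_pos: [0.5204, 0.0772, 0.2909]
tool_rot: [0.449, 0.546, -0.45, 0.545]
force: [0.9, -0.1, -0.5]
finger_gap: 0.549
```

```bash
python3 - <<'E'
from h import *
s=status.sense();M=R.from_quat(s["tool_rot"]).as_matrix();p=np.array(s["tcp_pos"]);print(s["t"],p.round(4),M.round(3).tolist(),s["force"])
im=snapshot("wrist");cv2.imwrite("pics/w1.png",im[:,:,::-1]);np.savez("w1.npz",M=M,p=p)
T=np.eye(4);T[:3,:3]=M;T[:3,3]=p;E=T@np.array(camera_params("wrist")["mount"])
print(proj("wrist",place([.539,.101,.1948],[[0,57.5,135],[0,-57.5,135],[-30,0,168],[14,0,168]]),E).round(0).tolist())
E
```

```text
2.15 [0.5204 0.0772 0.2909] [[-0.001, 0.982, 0.191], [-0.001, 0.191, -0.982], [-1.0, -0.001, 0.0]] [ 0.92038188 -0.09454082 -0.45423723]
[[239.0, 161.0], [359.0, 160.0], [297.0, 200.0], [296.0, 150.0]]
```

View pics/w1.png

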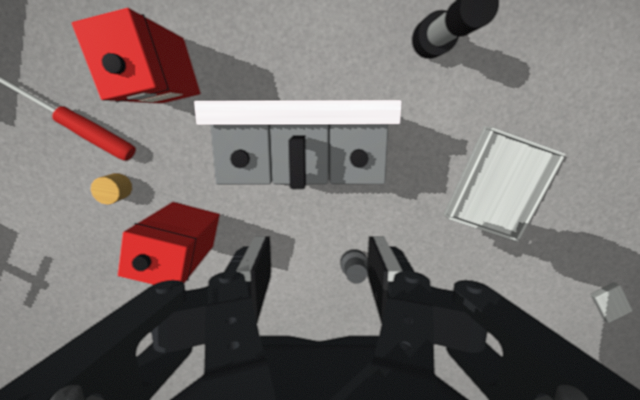

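The wrist view shows the bar from (297,136) to (297,188), the knobs at (240,158) and (359,158), box-top front edge corners at (216,184) and (387,183), and the tray corners. The bar lies farther back relative to the knobs than I predicted, so the knobs may not be centred. I'll refit using the box edges and the bar.

```bash
python3 - <<'E'
from h import *
z=np.load("w1.npz");T=np.eye(4);T[:3,:3]=z["M"];T[:3,3]=z["p"];E=T@np.array(camera_params("wrist")["mount"])
Tc=lambda a:np.array(a)/3.3+[200,135]-.35
L=[[-35,85.5,126],[-35,-85.5,126],[-30,0,168],[14,0,168]];uv=np.array([[216,184],[387,183],[297,188],[297,136]])
fn=lambda p:(proj("wrist",place(p,L),E)-uv).ravel()
r=least_squares(fn,[.539,.1,.19]);print("wrist rack",r.x.round(4),r.fun.round(1))
kn=lambda q:(proj("wrist",place(r.x,[[q[0],57.5,135],[q[0],-57.5,135]]),E)-[[240,157],[359,157]]).ravel()
k=least_squares(kn,[0.]);print("knob x",k.x,k.fun.round(1))
kx=k.x[0]
L2=[[-30,0,168],[14,0,168],[kx,57.5,135],[kx,-57.5,135]];u2=Tc([[211,199],[200,108],[107,177],[313,145]])
p,f=fit([("top",L2,u2)],[.54,.1,.19]);print("top rack",p.round(4),f)
print("top resid using wrist pose",(proj("top",place(r.x,L2))-u2).round(1).tolist())
C=[[66,53.5,22],[66,-53.5,22],[-66,-53.5,22],[-66,53.5,22]]
ft=lambda p:(proj("wrist",place(p,C),E)-[[490,128],[566,155],[517,240],[450,218]]).ravel()
t=least_squares(ft,[.536,-.175,-.13]);print("wrist tray",t.x.round(4),t.fun.round(1))
E
```

```text
wrist rack [0.55   0.102  0.1984] [-0.1 -0.4 -0.9 -0.5  1.1 -0.  -0.2  0.7]
knob x [-7.57676815] [-0.5  0.4  1.1 -0.3]
top rack [0.5445 0.1016 0.1888] [-0.2 -3.  -0.3  0.2 -0.   0.4  0.6  0.5]
top resid using wrist pose [[-0.1, -6.2], [-0.4, -2.8], [0.1, -2.3], [0.5, -2.8]]
wrist tray [ 0.5386 -0.1747 -0.1293] [ 1.6 -1.1 -0.6 -1.7  0.6  2.  -1.6  1.4]
```

arm_command:
  series:
    - [[0,23,-19,0],[35,0,0,0],[40,0,0,0],[35,0,0,0],[25,0,0,0],[15,0,0,0],[0,0,0,0],[0,0,0,0]]

```text
t: 3.0
tcp_pos: [0.5399, 0.0986, 0.1416]
tool_rot: [0.451, 0.545, -0.451, 0.545]
force: [-0.2, -0.0, 0.4]
finger_gap: 0.548
```

arm_command:
  series:
    - [[0,0,0,0],[0,0,0,0],[0,0,0,0],[0,0,0,0],[0,0,0,0],[0,0,0,0]]
  jaw: 0
  force: 30

```text
t: 3.6
tcp_pos: [0.5405, 0.1, 0.1425]
tool_rot: [0.451, 0.545, -0.45, 0.546]
force: [-0.9, 0.7, 5.7]
finger_gap: 0.155
```

arm_command:
  series:
    - [[-0.5,-4,0,0],[-0.8,-4,0,0],[-0.7,-4,0,0],[-0.5,-4,0,0],[-0.3,-5,0,0],[0,-5,0,0],[0,0,0,0]]

```text
t: 4.3
tcp_pos: [0.5136, 0.0946, 0.1445]
tool_rot: [0.45, 0.545, -0.45, 0.545]
force: [2.9, 1.0, 4.0]
finger_gap: 0.156
```

arm_command:
  series:
    - [[0,-5,0,0],[0,-5,0,0],[0.1,-5,0,0],[0.5,-5,0,0],[0.7,-5,0,0],[0.7,-3,0,0],[0,0,0,0],[0,0,0,0]]

```text
t: 5.1
tcp_pos: [0.4858, 0.0895, 0.1417]
tool_rot: [0.45, 0.546, -0.451, 0.545]
force: [2.9, 0.5, -2.8]
finger_gap: 0.155
```

```bash
python3 - <<'E'
from h import *
a=snapshot("scene");b=snapshot("wrist")
o=np.zeros((600,640,3),np.uint8);o[:360]=cv2.resize(a[80:260,250:490],(480,360)).__class__ and cv2.copyMakeBorder(cv2.resize(a[80:260,250:490],(480,360)),0,0,0,160,0)
o[360:600]=b[60:300];cv2.imwrite("pics/tip.png",o[:,:,::-1])
E
```

```text
(no output)
```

View pics/tip.png

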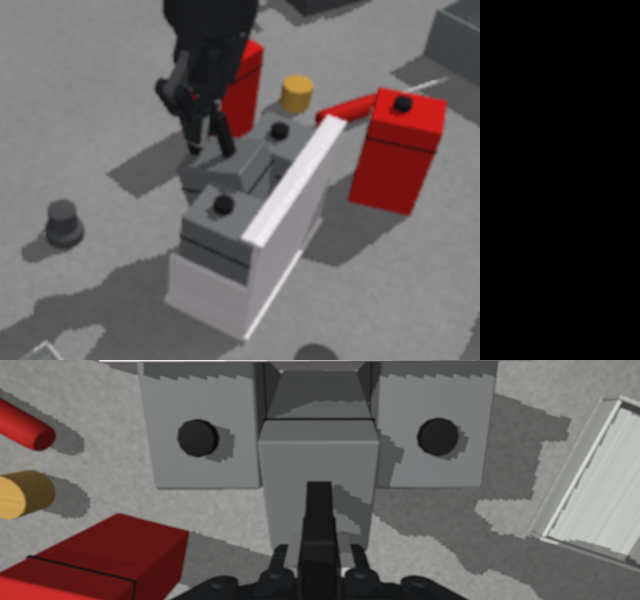

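The box is tipped about 22° and its top-rear edge is well clear of the lip. Both knob boxes are still standing in the rack. I'll firm up the grip and draw it out along its slope.

arm_command:
  series:
    - [[0,0,0,0],[0,0,0,0],[0,0,0,0],[-4,-1.6,0,0],[-8,-3.2,0,0],[-12,-4.9,0,0],[-14,-5.7,0,0],[-14,-5.7,0,0],[-14,-5.7,0,0],[-14,-5.7,0,0]]
  force: 100

```text
t: 6.2
tcp_pos: [0.4528, 0.0834, 0.2235]
tool_rot: [0.45, 0.546, -0.451, 0.545]
force: [0.3, 0.5, -4.3]
finger_gap: 0.143
```

arm_command:
  series:
    - [[-14,-5.7,0,0],[-14,-5.7,0,0],[-14,-5.7,0,0],[-14,-5.7,0,0],[-14,-5.7,0,0],[-10,-8,0,0],[-5,-10,0,0],[0,-5,0,0],[0,0,0,0]]

```text
t: 7.1
tcp_pos: [0.4024, 0.0737, 0.3067]
tool_rot: [0.45, 0.546, -0.451, 0.544]
force: [1.1, -0.4, -5.3]
finger_gap: 0.143
```

```bash
python3 - <<'E'
from h import *
a=snapshot("scene");b=snapshot("wrist");print(status.sense()["tcp_pos"])
o=np.zeros((600,640,3),np.uint8);o[:360,:480]=cv2.resize(a[60:240,230:470],(480,360))
o[360:600]=b[60:300];cv2.imwrite("pics/lift.png",o[:,:,::-1])
E
```

```text
[0.4038979  0.07370782 0.30667976]
```

View pics/lift.png

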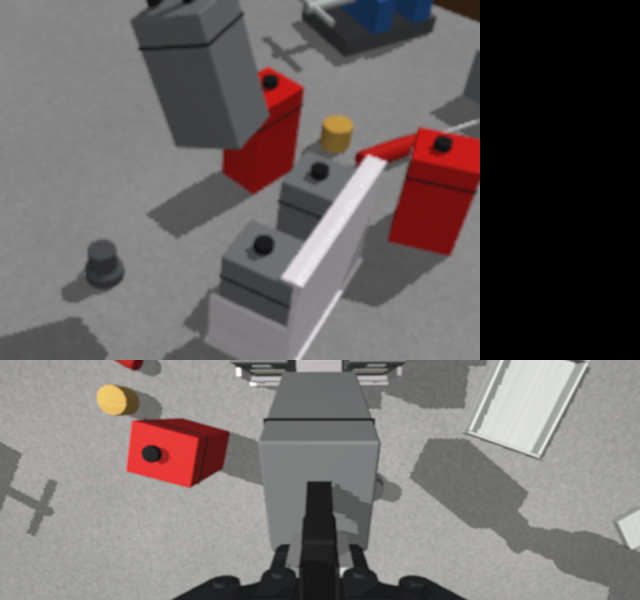

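The box is free of the rack and held at about 22°. Both knob boxes are standing. I'll turn it by 0.32 rad to match the tray and carry it over.

arm_command:
  series:
    - [[0,0,0,0.1],[0,0,0,0.11],[0,0,0,0.11],[0,5,14,0],[5,14,30,0],[10,16,37,0],[10,16,37,0],[10,16,37,0],[10,16,37,0],[5,12,26,0]]

```text
t: 8.2
tcp_pos: [0.4709, -0.1576, 0.2555]
tool_rot: [-0.532, -0.466, 0.532, -0.466]
force: [-0.3, -0.1, -4.0]
finger_gap: 0.139
```

arm_command:
  series:
    - [[10,2.4,11,0],[20,0,0,0],[20,0,0,0],[20,0,0,0],[10,0,0,0],[0,0,0,0],[0,0,0,0]]

```text
t: 8.9
tcp_pos: [0.4715, -0.1658, 0.1773]
tool_rot: [0.531, 0.466, -0.531, 0.467]
force: [0.3, -1.3, -4.1]
finger_gap: 0.142
```

```bash
python3 - <<'E'
from h import *
s=status.sense();M=R.from_quat(s["tool_rot"]).as_matrix();p=np.array(s["tcp_pos"]);print(s["t"],p.round(4),M.round(3).tolist(),np.round(s["force"],1))
a=snapshot("scene");b=snapshot("top")
o=np.zeros((600,640,3),np.uint8);o[:360,:480]=cv2.resize(a[170:350,170:410],(480,360))
o[360:600,:480]=cv2.resize(b[130:250,240:480],(480,240));cv2.imwrite("pics/over.png",o[:,:,::-1])
E
```

```text
8.9 [ 0.4715 -0.1658  0.1773] [[0.0, 0.992, -0.129], [-0.0, -0.129, -0.992], [-1.0, 0.0, -0.0]] [ 0.3 -1.3 -4.1]
```

View pics/over.png

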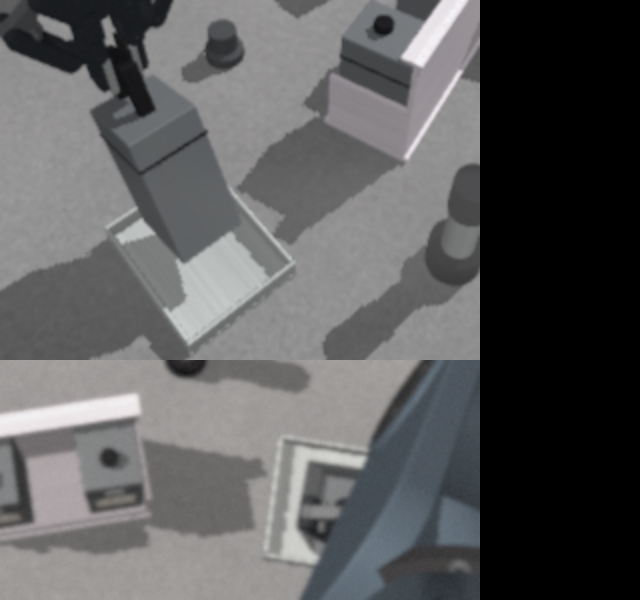

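The box hangs tilted over the tray, aligned with it. In the crop its lower front corner is at about (185,258), inside the tray. I'll lower it and watch the force.

arm_command:
  series:
    - [[10,0,0,0],[10,0,0,0],[7,0,0,0],[4,0,0,0],[2,0,0,0],[0,0,0,0]]

```text
t: 9.6
tcp_pos: [0.471, -0.1659, 0.1437]
tool_rot: [-0.531, -0.467, 0.532, -0.466]
force: [-0.1, -0.0, -4.7]
finger_gap: 0.144
```

arm_command:
  series:
    - [[1.5,0,0,0],[1.5,0,0,0],[0,0,0,0]]

```text
t: 9.9
tcp_pos: [0.4711, -0.166, 0.1411]
tool_rot: [-0.531, -0.466, 0.531, -0.466]
force: [0.2, 0.3, -5.1]
finger_gap: 0.143
```

arm_command:
  series:
    - [[1.5,0,0,0],[1.5,0,0,0],[0,0,0,0]]

```text
t: 10.2
tcp_pos: [0.4714, -0.1662, 0.1395]
tool_rot: [0.531, 0.466, -0.531, 0.467]
force: [-2.1, 1.2, 6.4]
finger_gap: 0.14
```

arm_command:
  series:
    - [[1,0,0,0],[1,0,0,0],[0,0,0,0]]

```text
t: 10.5
tcp_pos: [0.4715, -0.1664, 0.1393]
tool_rot: [0.531, 0.466, -0.531, 0.467]
force: [-5.8, 1.7, 21.0]
finger_gap: 0.148
```

Floor contact came at TCP z ≈ 0.139, as predicted. I'll ease the grip so the bar can pivot, then rock the box upright along the arc about its front lower edge.

arm_command:
  series:
    - [[-1.2,0,0,0],[0,0,0,0],[-0.8,4,0,0],[-0.7,4,0,0],[-0.6,4.3,0,0],[-0.6,5,0,0],[-0.4,5,0,0],[-0.2,5,0,0],[-0.1,5,0,0],[0,0,0,0]]
  force: 25

```text
t: 11.5
tcp_pos: [0.5016, -0.1699, 0.1422]
tool_rot: [-0.53, -0.468, 0.532, -0.466]
force: [-4.8, 0.2, 11.5]
finger_gap: 0.143
```

arm_command:
  series:
    - [[0.1,5,0,0],[0.2,5,0,0],[0.4,5,0,0],[0.6,5,0,0],[0.6,4,0,0],[0.5,3,0,0],[0,0,0,0],[0,0,0,0]]

```text
t: 12.3
tcp_pos: [0.5293, -0.1737, 0.1398]
tool_rot: [-0.531, -0.467, 0.532, -0.466]
force: [-2.3, 0.4, 7.9]
finger_gap: 0.141
```

```bash
python3 - <<'E'
from h import *
a=snapshot("scene");b=snapshot("wrist")
o=np.zeros((600,640,3),np.uint8);o[:360,:480]=cv2.resize(a[170:350,170:410],(480,360))
o[360:600]=b[60:300];cv2.imwrite("pics/up.png",o[:,:,::-1])
E
```

```text
(no output)
```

View pics/up.png

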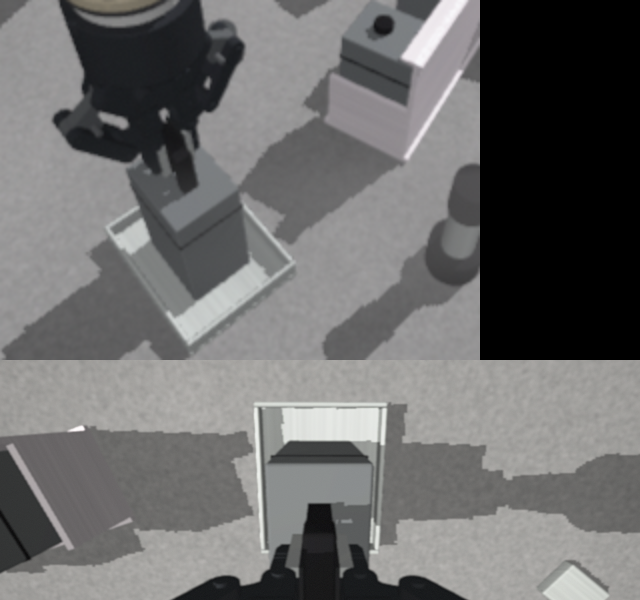

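The box is inside the tray and nearly upright. In the wrist crop its rear top edge is at y≈461 and its rear bottom edge at ≈442. I'll work out the remaining tilt from those.

```bash
python3 - <<'E'
from h import *
s=status.sense();M=R.from_quat(s["tool_rot"]).as_matrix();p=np.array(s["tcp_pos"]);print(p.round(4),np.round(s["force"],1))
E=np.eye(4);E[:3,:3]=M;E[:3,3]=p;E=E@np.array(camera_params("wrist")["mount"])
y=M[:,1];g=p+[0,0,.017]
for th in range(-2,16,2):
    t=np.radians(th);c,s_=np.cos(t),np.sin(t)
    P=[g+y*(x*c-z*s_)+np.array([0,0,1])*(z*c+x*s_) for x,z in((.043,-.033),(.043,-.153),(-.027,-.153))]
    print(th,proj("wrist",P[:2],E)[:,1].round(1),"front bottom z",P[2][2].round(4),"rear z",P[1][2].round(4))
E
```

```text
[ 0.5293 -0.1737  0.1398] [-2.5  0.8  7.5]
-2 [163.7 146.8] front bottom z 0.0049 rear z 0.0024
0 [161.8 140.9] front bottom z 0.0039 rear z 0.0038
2 [160.1 134.8] front bottom z 0.003 rear z 0.0054
4 [158.4 128.8] front bottom z 0.0024 rear z 0.0071
6 [156.8 122.6] front bottom z 0.0019 rear z 0.0091
8 [155.3 116.4] front bottom z 0.0016 rear z 0.0112
10 [153.9 110.2] front bottom z 0.0015 rear z 0.0135
12 [152.6 103.9] front bottom z 0.0016 rear z 0.016
14 [151.4  97.5] front bottom z 0.0018 rear z 0.0187
```

The tilt is about 0°, so the box stands flat. I'll release it and withdraw straight up.

arm_command:
  series:
    - [[-0.7,0,0,0],[0,0,0,0],[0,0,0,0]]

```text
t: 12.7
tcp_pos: [0.5294, -0.1737, 0.1398]
tool_rot: [-0.531, -0.467, 0.532, -0.466]
force: [-2.1, 0.3, 6.0]
finger_gap: 0.145
```

arm_command:
  series:
    - [[0,0,0,0],[0,0,0,0],[0,0,0,0],[0,0,0,0],[-10,0,0,0],[-30,0,0,0],[-40,0,0,0],[-40,0,0,0],[-20,0,0,0],[0,0,0,0]]
  jaw: 50

```text
t: 13.7
tcp_pos: [0.5321, -0.1747, 0.2835]
tool_rot: [0.533, 0.463, -0.53, 0.47]
force: [-0.5, -1.1, -0.3]
finger_gap: 0.5
```

arm_command:
  series:
    - [[0,-20,0,0],[0,-40,0,0],[0,-20,0,0],[0,0,0,0],[0,0,0,0]]

```text
t: 14.2
tcp_pos: [0.4508, -0.1634, 0.2788]
tool_rot: [0.532, 0.466, -0.531, 0.466]
force: [0.6, 0.8, -0.4]
finger_gap: 0.503
```

```bash
python3 - <<'E'
from h import *
s=status.sense();print(s["t"],np.round(s["tcp_pos"],3),np.round(s["force"],1),s["finger_gap"])
a=snapshot("scene");b=snapshot("wrist")
o=np.zeros((600,640,3),np.uint8);o[:360,:480]=cv2.resize(a[130:350,180:473],(480,360))
o[360:600]=b[60:300];cv2.imwrite("pics/done.png",o[:,:,::-1])
E
```

```text
14.2 [ 0.451 -0.163  0.279] [ 0.6  0.8 -0.4] 0.5031916229325062
```

View pics/done.png

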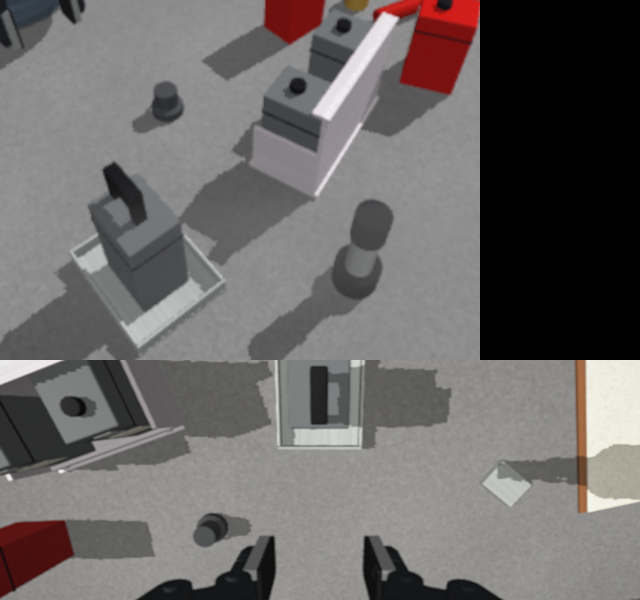

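The bar box stands upright inside the tray, with its bar at (125,190) in the scene crop. Both knob boxes are still in the rack, at (298,87) and (344,25), and the gripper is clear. I'm handing in.

```bash
python3 -c "
from station import ticket;print(ticket.sign_off())"
```

```text
the job is handed in; nothing more can be done
None
```

I gripped the middle box by its bar and tipped its top outward about 22° over the sill. Then I drew it out along its slope, rocked it upright inside the tray and released it. It was handed in at about 14.3 s of the 45 s allowed; sign-off gives no verdict.

**Last checks:** The final pictures show the box standing upright inside the tray walls. Both knob boxes are still in the rack, and the gripper is open and well clear, with only sensor noise on the force reading. Before release I measured the box's tilt from the wrist picture at about 0°. The highest force I saw was about 22 N, as the box touched down in the tray.

**Disagreement:** My first rack position was about 10 mm off along x, because I had assumed the knobs sit in the middle of their boxes when they sit about 8 mm forward. Refitting left the top and wrist cameras about 5 mm apart, and I used a value between the two. The grasp held.

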